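Clip the restraint snap hook onto the test bench's anchor eye

TASK

Get the anchor ready for the next hose test: take the big snap hook (the one whose mouth is closed by a sprung gate, not the open hook beside it) and clip it onto the rectangular bar eye (not the block with the small round eye), pushing its gate against the upright bar until the bar is inside and the gate has sprung shut behind it. Then set it down there and let go of it.

Things in the scene. Friction and masses are not known exactly. Their poses are not given: they have to be found in the camera images.
- hook_grip (a point): Middle of the snap hook's grip, a dark block 70 long (x), 26 wide (y), 22 high, lying on the bench, this point 11 mm up. x runs along the hook to its mouth, z up. Steel, 0.45 kg. Swivel ring behind, x -45 to -88 mm; two jaws ahead, 16 high, spread from x = 28 and run to x = 126, outer faces y = +-38, inner +-26. Clear inside from x = 40 to the gate at x = 118.
- hook_mouth (a point): Middle of the snap hook's mouth, 118 mm ahead of hook_grip, 8 mm up, same axes. The gate, a bar 8 thick, 12 high, closes it along y: hinged here at y = -32, free end at y = +20 by the other jaw's nose. A 10 mm bar can enter at y = -20 to +15. Entering at y = 0, it passes the gate's free end, which snaps shut behind it, once its axis is about 50 mm in (x = -50 here; jaw bottom at -78).
- gate (a joint): Angle of the snap hook's gate, rad: 0 shut (held by its spring), growing as it is pushed inward, stop at 1.4. Pushing it in takes about 2 to 5 N.
- eye_bar (a point): On the axis of the bar eye's upright bar, 30 mm above the bench. Fixed. The bar, 10 mm round, stands on a plate 5 thick, 60 wide (edge 15 mm in front of the bar); 63 mm up it bends and runs level along +x of this point to a grey block 50 wide, 80 high, its face 90 mm behind the bar. Clear under the level bar: 5 to 58 mm height. z is up. Come at the bar from its free -x side, roughly the robot's.
Mind the look-alikes: they are no part of the job. Leave any purple or red look-alike of the part that bears hook_grip alone. Leave any pink look-alike of the part that bears eye_bar alone.

How it is judged:
By the outcome, as a careful person would: the job done as asked, in the order asked, and still so for the second after the job is handed in, with the robot touching nothing.
It also fails if it takes over 38 s, if anything falls off the work surface, if the arm or the gripper's body presses on something with over 40 N, if the wrist force passes 120 N, or if a joint passes its speed limit or range.

ROBOT

A 6-joint arm with a two-finger parallel gripper is mounted at the origin on the work surface. World frame = base frame: x ahead of the robot, y to its left, z up, the work surface at z = 0. Lengths are in m, angles in rad, forces in N, time in s.
With the tool pointing down it reaches from about 0.425 to 0.95 m from the base axis. Payload 3.5 kg.
Tool frame: the origin (TCP) lies on the centre line of the jaws, within the pads' length; the fingertips stand 17 mm ahead of it and the grasp point (between the pads) lies 2 mm behind it; z points along the fingers, y is the line along which they close (so a half turn about z gives the same grasp; the last joint's range is limited). The gripper opens to 85 mm and grips with 20 to 120 N. Pads are 22 mm wide; open, the fingers measure 114 mm over their backs; the gripper's body (76 mm by 85 mm) begins 54 mm behind the grasp point. The pads swing forward as they close: fully open they stand 13 mm farther back than shut.
Start: joints at [-1.489, 0.286, 1.577, -0, 1.279, -0.15], TCP at [0.155, -0.657, 0.248] pointing down, gripper open.
Joint ranges: [-2.77, 2.77], [-0.9, 2.22], [0.21, 2.48], [-1.53, 4.67], [0.24, 2.81], [-2.84, 2.84]. Speed limits (rad/s): [2.79, 2.79, 3.14, 3.14, 3.14, 3.14].

INTERFACE

Orientations are given as a unit quaternion [x, y, z, w].
In Python, from plant import ctrl gives the robot as it stands. The module is installed in compiled form; this text tells all that it offers.
- The arm moves only by the tool drive_tool, never from a script. Its argument "moves" is a list of rows, each a list of 3 entries, a list of its own where there are three numbers: the turn, a rotation vector about the tool's x, y, z in rad, then the shift along the tool's x, y, z in m, then the finger opening in m, from 0 to 0.0854. A call has 1 to 5 rows; each row shifts and turns the commanded pose from where the row before left it, along the tool's axes as they then stand; what a row does not reach is not made up. A row lasts 1/8 s, in which the tool goes at most 62.5 mm and 10.7 degrees, less where a joint would pass 70% of its speed; a pose out of reach is approached as far as the arm can. A call with a gripper value outside its range is refused whole. The fingers move at their own pace and stop on an object; "grip_force" is the grip in N (left out, the last holds). Time passes only in rows, so rows that do not move let the fingers close. It gives the time, the measured TCP pose, the force, the opening and the grip force at its end, in the units of the state.
- ctrl.get_state(): the state, without advancing time (a new reading comes with each control period).
- ctrl.read_camera(name): name is "scene" or "top"; returns a dict with "image" (420x560x3 uint8, red, green, blue), "fx", "fy", "cx", "cy" (pixels), "R" (3x3) and "t" (3): a world point X has camera coordinates R X + t. Camera axes: x right, y down, z forward; pixel columns grow to the right and rows downward; lengths in m; the calibration is good to about 2 mm. A picture is of the moment at which its call begins. There is no depth.
- ctrl.sign_off(): hands the job in; it is judged then, once.
The state is a dict: "time": time; "qpos": joint angles; "dq": joint speeds; "joint_efforts": joint torques, N m; "eef_pos": TCP position; "tcp_rot": TCP orientation; "contact_force": force on the tool from outside, world axes, zero at the start; "wrist_torque": the same for the moment, N m; "opening": opening from 0.0 (shut) to 1.0 (fully open); "finger_force": force on a finger pad.
Only numpy, scipy, OpenCV 4.12 (cv2) and the standard library are available. Lean on these libraries where they do the work, as an engineer would, in place of code of your own. Each camera call takes 0.05 s, during which the arm holds its last target. There are 200 camera calls.

## Working session

There is one attempt and no reset: what is moved stays moved. The work goes in short steps, Python scripts to look and compute and a tool call to move; the robot and the scene stay as the last step left them, time stands still between calls to the robot, and variables do not carry over. Pictures are saved under pics/ and viewed, at most 10 in all, crops included, and the job is handed in when it is done.

Besides the shell and the picture viewer there is one more tool, called after "Call:" as name(argument=value, ...) on one line, values as JSON. drive_tool: Moves the arm, as the interface text tells. Its arguments: {"type":"object","properties":{"moves":{"type":"array","items":{"type":"array"}},"grip_force":{"type":"number"}},"required":["moves"]}

```bash
mkdir -p pics
cat > h.py <<'E'
import numpy as np, cv2
from plant import ctrl
from scipy.spatial.transform import Rotation as Ro
def snap(n,f,box=None,s=1):
    c=ctrl.read_camera(n); im=c["image"][:,:,::-1].copy()
    cv2.imwrite(f"pics/raw_{f}.png",im)
    if box: im=im[box[1]:box[3],box[0]:box[2]]
    if s!=1: im=cv2.resize(im,None,fx=s,fy=s,interpolation=cv2.INTER_CUBIC)
    cv2.imwrite(f"pics/{f}.png",im); np.savez(f"cam_{n}.npz",**{k:np.array(v) for k,v in c.items() if k!="image"})
def px2w(n,u,v,z):
    c=np.load(f"cam_{n}.npz"); R,t=c["R"],c["t"]
    d=R.T@np.array([(u-c["cx"])/c["fx"],(v-c["cy"])/c["fy"],1]); o=-R.T@t
    return o+d*(z-o[2])/d[2]
def w2px(n,X):
    c=np.load(f"cam_{n}.npz"); p=c["R"]@np.array(X)+c["t"]; return np.array([c["fx"]*p[0]/p[2]+c["cx"],c["fy"]*p[1]/p[2]+c["cy"]])
E
python3 -c "
from h import *
snap('top','t0');snap('scene','s0')
s=ctrl.get_state();print({k:np.round(v,3) for k,v in s.items()})
for n in('top','scene'):
  c=np.load(f'cam_{n}.npz');print(-c['R'].T@c['t'],c['fx'])
a=cv2.imread('pics/t0.png');cv2.imwrite('pics/t0.png',cv2.resize(a,(800,600),interpolation=cv2.INTER_CUBIC))
"
```

```text
{'time': np.float64(0.1), 'qpos': array([-1.489,  0.287,  1.578, -0.   ,  1.279, -0.15 ]), 'dq': array([ 0.001,  0.   , -0.004,  0.002,  0.   ,  0.003]), 'joint_efforts': array([ 1.000e-03, -4.073e+01, -2.937e+01, -0.000e+00,  3.000e-03,
        0.000e+00]), 'eef_pos': array([ 0.155, -0.656,  0.247]), 'tcp_rot': array([ 0.993,  0.116,  0.   , -0.001]), 'contact_force': array([-0.761,  0.383, -0.54 ]), 'wrist_torque': array([0.036, 0.04 , 0.022]), 'finger_force': np.float64(0.0), 'opening': np.float64(0.999)}
[ 0.30404353 -0.18930638  1.68098242] 504.1739752346546
[1.21394553 0.4617024  0.73490995] 473.35003579323575
```

View pics/t0.png

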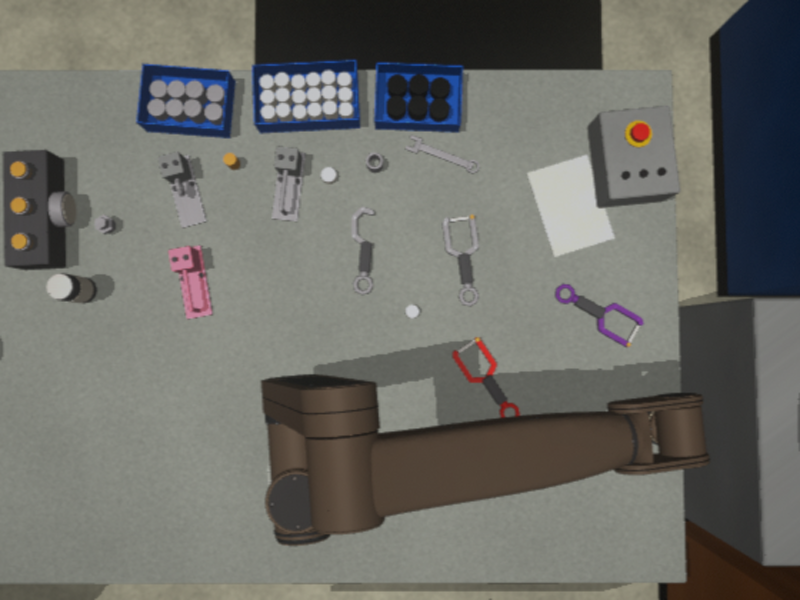

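View pics/s0.png

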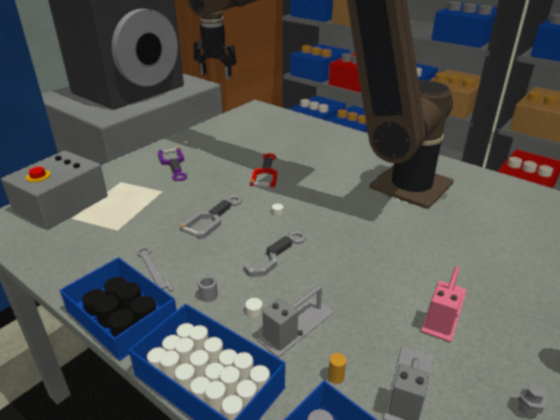

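Top view (800×600): the candidates for the hook are the grey gated hook (465,268), the grey open hook (365,260), the purple one (600,315) and the red one (480,370). The candidates for the eye are the grey bar eye (287,185), the small round eye (185,190) and the pink one (190,280). I choose the grey gated hook at (465,268) and the grey bar eye at (287,185), and check both in a close crop.

```bash
python3 -c "
import cv2
a=cv2.imread('pics/raw_t0.png')[95:217,184:344];cv2.imwrite('pics/tc.png',cv2.resize(a,None,fx=5-0.1,fy=4.9,interpolation=cv2.INTER_CUBIC))
a=cv2.imread('pics/raw_s0.png')[180:360,170:345];cv2.imwrite('pics/sc.png',cv2.resize(a,None,fx=3.3,fy=3.3,interpolation=cv2.INTER_CUBIC))"
```

```text
(no output)
```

View pics/tc.png

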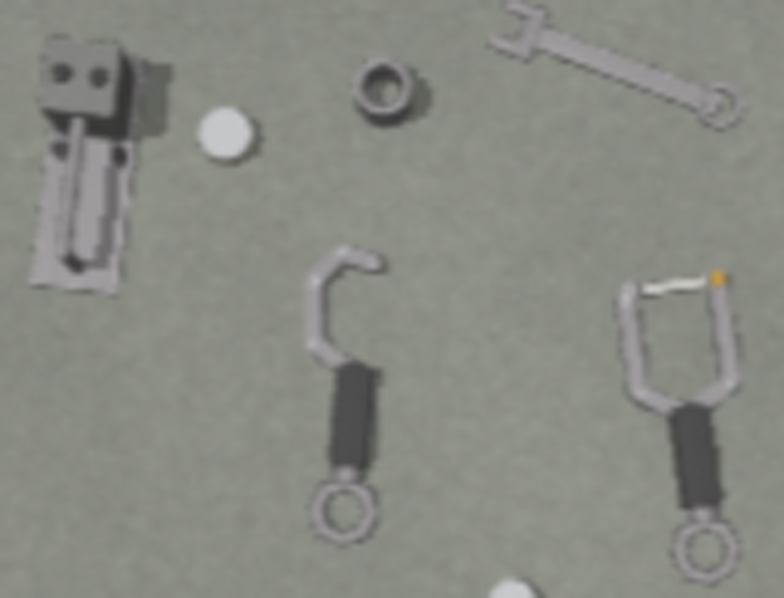

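View pics/sc.png

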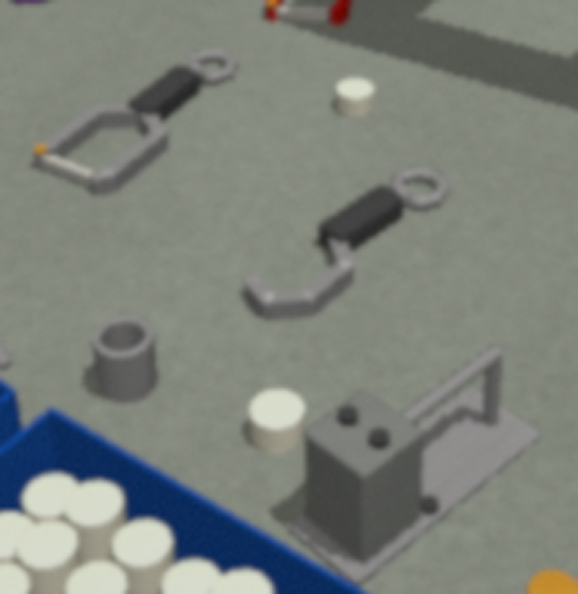

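Top crop: the snap hook's grip is at (696,456), its ring at (706,550), and its jaw ends and gate at (628,287) and (718,278), with the orange hinge on the right. The bar eye has its upright at about (72,262) and plate front corners at (32,285) and (117,292). In the scene crop, the foot of the bar is at (491,422) and the bend at (494,354).

```bash
python3 -c "
from h import *
T=lambda u,v,z:px2w('top',184+u/4.9-.4,95+v/4.9-.4,z)
S=lambda u,v,z:px2w('scene',170+u/3.3-.35,180+v/3.3-.35,z)
p=lambda n,x:print(n,np.round(x,4))
g=T(696,456,.022);p('grip top',g);r=T(706,550,.010);p('ring',r)
a=T(628,287,.016);b=T(718,278,.016);p('jl',a);p('jr',b)
m=(a+b)/2
for q in(g-r,m-g,m-r):p('yaw',np.degrees(np.arctan2(q[1],q[0])))
p('barbend',T(72,264,.063));p('barfar',T(77,120,.068))
c=[T(*k,.005) for k in((32,285),(117,292),(50,140),(132,140))]
for k in c:p('plate',k)
for i,j in((0,2),(1,3)):
  q=c[j]-c[i];p('pyaw',np.degrees(np.arctan2(q[1],q[0])))
q=c[0]-c[1];p('front dir',np.degrees(np.arctan2(q[1],q[0])))
p('bar base S',S(491,422,.005));p('bend S',S(494,354,.066))
p('scene grip',S(167,90,.022));p('sceneR gate',[*S(40,150,.014),*S(98,185,.014)])
p('open hook ring',T(344,510,.01));p('front open',T(345,250,.01))
"
```

```text
grip top [ 0.4676 -0.3514  0.022 ]
ring [ 0.4048 -0.3588  0.01  ]
jl [ 0.5837 -0.3066  0.016 ]
jr [ 0.5898 -0.3679  0.016 ]
yaw 6.7698
yaw 6.7686
yaw 6.769
barbend [0.5915 0.0642 0.063 ]
barfar [0.6868 0.061  0.068 ]
plate [0.5873 0.1005 0.005 ]
plate [0.5824 0.0424 0.005 ]
plate [0.6878 0.0892 0.005 ]
plate [0.6877 0.0329 0.005 ]
pyaw -6.4303
pyaw -5.1323
front dir 85.1958
bar base S [0.601  0.0761 0.005 ]
bend S [0.6037 0.0769 0.066 ]
scene grip [ 0.4724 -0.3394  0.022 ]
sceneR gate [ 0.5882 -0.3659  0.014   0.5914 -0.2963  0.014 ]
open hook ring [ 0.4322 -0.1134  0.01  ]
front open [ 0.6104 -0.1138  0.01  ]
```

```bash
cat > ov.py <<'E'
from h import *
def lines(pose,eye):
    x,y,yaw=pose; c,s=np.cos(yaw),np.sin(yaw)
    W=lambda P:[np.array([x+c*a-s*b,y+s*a+c*b,z]) for a,b,z in P]
    box=lambda x0,x1,y0,y1,z:[(x0,y0,z),(x1,y0,z),(x1,y1,z),(x0,y1,z),(x0,y0,z)]
    if eye: L=[box(-.015,.09,-.03,.03,.005),box(.09,.14,-.025,.025,.08),[(0,0,.005),(0,0,.063),(.09,0,.063)]]
    else: L=[box(-.035,.035,-.013,.013,.022),[(.06,.038,.016),(.126,.038,.016)],[(.06,-.038,.016),(.126,-.038,.016)],[(.118,-.032,.014),(.118,.02,.014)],
       [(-.0665+.0215*np.cos(t),.0215*np.sin(t),.01) for t in np.linspace(0,6.283,20)]]
    return [W(l) for l in L]
def draw(n,raw,pose,eye,box,s):
    im=cv2.imread(raw)[box[1]:box[3],box[0]:box[2]]; im=cv2.resize(im,None,fx=s,fy=s,interpolation=cv2.INTER_CUBIC)
    for l in lines(pose,eye):
        q=np.array([(w2px(n,P)-box[:2]+.5)*s-.5 for P in l]); cv2.polylines(im,[np.int32(np.round(q*8))],False,(0,255,0) ,1,cv2.LINE_AA,3)
    return im
E
python3 -c "
from ov import *
h=(.4676,-.3514,np.radians(6.8));e=(.600,.070,np.radians(-5.5))
A=draw('top','pics/raw_t0.png',h,0,(300,140,350,217),5);B=draw('top','pics/raw_t0.png',e,1,(180,95,220,165),5)
C=draw('scene','pics/raw_s0.png',h,0,(175,185,250,245),5);D=draw('scene','pics/raw_s0.png',e,1,(250,275,340,350),4)
M=np.zeros((600,800,3),np.uint8)
def put(I,y,x):
  I=I[:600-y,:800-x];M[y:y+I.shape[0],x:x+I.shape[1]]=I
put(A,0,0);put(B,0,250);put(D,0,450);put(C,300,425)
cv2.imwrite('pics/ov1.png',M)"
```

```text
(no output)
```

View pics/ov1.png

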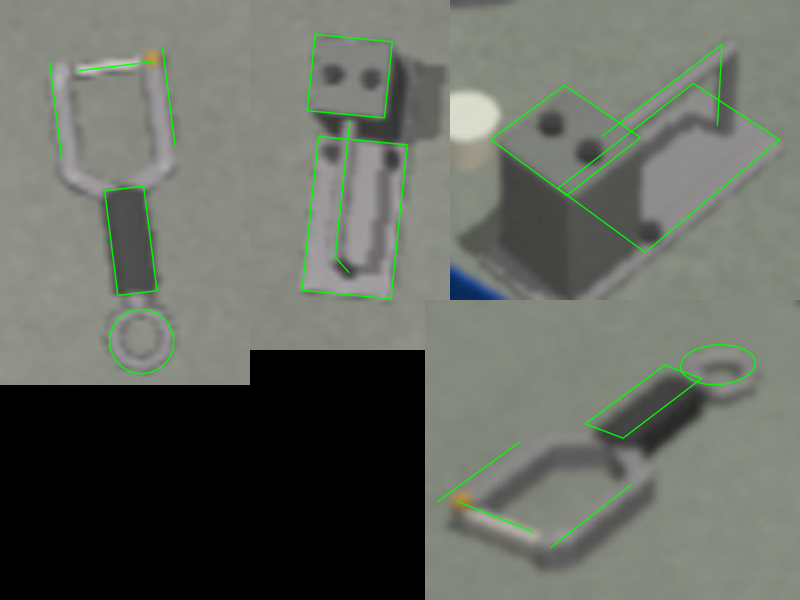

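The overlay confirms the choice. The top view fits. The scene view is offset by about 3 px, the same for hook and eye, so I use the mean for now and will compare both in one camera later. Moving now.

Call:
drive_tool(moves=[[[0,0,0.113],[0,0,0],0.0854],[[0,0,0],[0.044,-0.034,0.016],0.0854],[[0,0,0],[0.044,-0.034,0.016],0.0854],[[0,0,0],[0.044,-0.034,0.016],0.0854],[[0,0,0],[0.044,-0.034,0.016],0.0854]], grip_force=80)

```text
time: 0.72
eef_pos: [0.3146, -0.4993, 0.1833]
tcp_rot: [0.998, 0.059, -0.0, -0.0]
contact_force: [-0.3, -0.4, 0.8]
opening: 0.996
finger_force: 0.0
```

Call:
drive_tool(moves=[[[0,0,0],[0.044,-0.034,0.016],0.06],[[0,0,0],[0.044,-0.034,0.016],0.06],[[0,0,0],[0.044,-0.034,0.016],0.06],[[0,0,0],[0.041,-0.032,0.016],0.06],[[0,0,0],[0,0,0],0.06]])

```text
time: 1.35
eef_pos: [0.4705, -0.3437, 0.118]
tcp_rot: [0.998, 0.062, -0.001, -0.002]
contact_force: [-0.5, -0.1, 0.1]
opening: 0.705
finger_force: 0.0
```

```bash
cat >> h.py <<'E'
def st():
    s=ctrl.get_state(); R=Ro.from_quat(s["tcp_rot"]).as_matrix()
    print("t",round(float(s["time"]),2),"p",np.round(s["eef_pos"],4),"yaw",np.round(np.degrees(np.arctan2(R[1,0],R[0,0])),2),"z",np.round(R[:,2],3),"F",np.round(s["contact_force"],1),"open",np.round(s["opening"],3)); return s["eef_pos"],R
def to(p): 
    e,R=st(); print("tool shift",np.round(R.T@(np.array(p)-e),4))
E
python3 -c "
from h import *
to([.470,-.3465,.021])"
```

```text
t 1.35 p [ 0.4705 -0.3437  0.118 ] yaw 7.1 z [-0.003  0.004 -1.   ] F [-0.5 -0.1  0.1] open 0.705
tool shift [-0.0006  0.0031  0.097 ]
```

Call:
drive_tool(moves=[[[0,0,0],[0,0.003,0.04],0.06],[[0,0,0],[0,0,0.035],0.06],[[0,0,0],[0,0,0.017],0.06],[[0,0,0],[0,0,0.004],0.06],[[0,0,0],[0,0,0],0.06]])

```text
time: 1.98
eef_pos: [0.4703, -0.3514, 0.0253]
tcp_rot: [0.998, 0.059, 0.001, 0.001]
contact_force: [0.6, 0.3, 0.4]
opening: 0.701
finger_force: 0.0
```

```bash
python3 -c "
from h import *
to([.470,-.3465,.021]); snap('scene','g1',(130,120,300,248),4.7)"
```

```text
t 1.98 p [ 0.4703 -0.3514  0.0253] yaw 6.78 z [ 0.001 -0.001 -1.   ] F [0.6 0.3 0.4] open 0.701
tool shift [ 0.0002 -0.0049  0.0043]
```

View pics/g1.png

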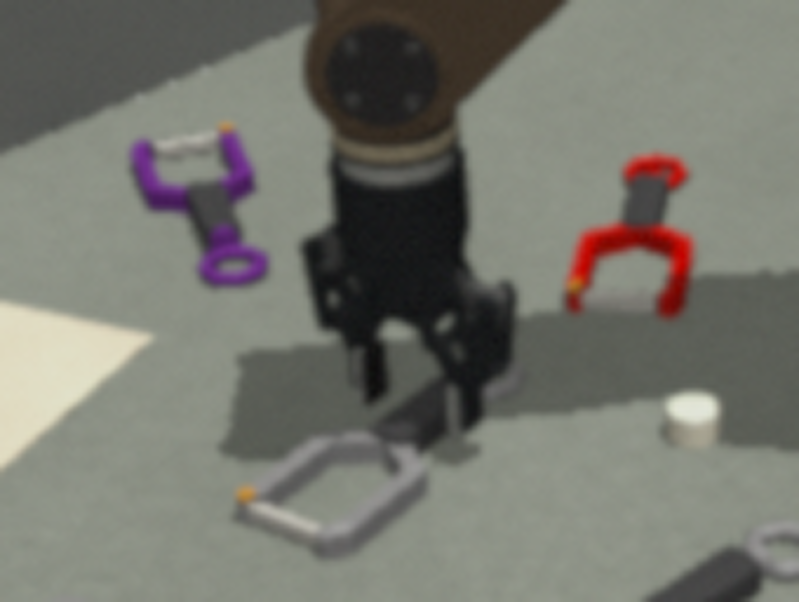

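The scene crop shows the fingers straddling the dark grip. The left finger is at (370,385), the right one at (465,410), and the grip at (425,405) sits closer to the right finger. I shift 4 mm to +y, go down and close.

Call:
drive_tool(moves=[[[0,0,0],[0,-0.004,0.004],0.06],[[0,0,0],[0,0,0],0.035],[[0,0,0],[0,0,0],0.02],[[0,0,0],[0,0,0],0.015],[[0,0,0],[0,0,0],0.015]])

```text
time: 2.65
eef_pos: [0.47, -0.3473, 0.0214]
tcp_rot: [0.998, 0.059, 0.0, 0.001]
contact_force: [-1.0, -0.7, 5.0]
opening: 0.279
finger_force: 80.7
```

Call:
drive_tool(moves=[[[0,0,0],[0,0,0],0.015],[[0,0,0],[0,0,-0.02],0.015],[[0,0,0],[0,0,-0.03],0.015],[[0,0,0],[0,0,-0.03],0.015],[[0,0,0],[0,0,0],0.015]])

```text
time: 3.28
eef_pos: [0.4705, -0.3471, 0.1026]
tcp_rot: [0.998, 0.059, 0.002, 0.002]
contact_force: [0.8, -0.2, -5.4]
opening: 0.282
finger_force: 79.6
```

```bash
python3 -c "
from h import *
e,R=st()
to([.456,.0845,.105])"
```

```text
t 3.27 p [ 0.4705 -0.3471  0.1026] yaw 6.81 z [ 0.003 -0.003 -1.   ] F [ 0.8 -0.2 -5.4] open 0.282
t 3.27 p [ 0.4705 -0.3471  0.1026] yaw 6.81 z [ 0.003 -0.003 -1.   ] F [ 0.8 -0.2 -5.4] open 0.282
tool shift [ 0.0368 -0.4303 -0.0038]
```

Call:
drive_tool(moves=[[[0,0,0],[0.003,-0.054,0],0.015],[[0,0,0],[0.003,-0.054,0],0.015],[[0,0,0],[0.003,-0.054,0],0.015],[[0,0,0],[0.003,-0.054,0],0.015],[[0,0,0],[0.003,-0.054,0],0.015]])

```text
time: 3.9
eef_pos: [0.4503, -0.0741, 0.0982]
tcp_rot: [0.998, 0.059, -0.002, -0.001]
contact_force: [1.6, 0.2, -5.1]
opening: 0.284
finger_force: 80.1
```

Call:
drive_tool(moves=[[[0,0,0],[0.003,-0.054,0],0.015],[[0,0,0],[0.003,-0.054,0],0.015],[[0,0,0],[0.003,-0.054,0],0.015],[[0,0,0.11],[0,0,0],0.015],[[0,0,0.105],[0,0,0],0.015]])

```text
time: 4.53
eef_pos: [0.4398, 0.0866, 0.0981]
tcp_rot: [0.999, -0.049, -0.002, -0.0]
contact_force: [0.5, -0.3, -6.6]
opening: 0.283
finger_force: 80.6
```

Call:
drive_tool(moves=[[[0,0,0],[0,0,0.02],0.015],[[0,0,0],[0,0,0.02],0.015],[[0,0,0],[0,0,0],0.015],[[0,0,0],[0,0,0],0.015]])

```text
time: 5.03
eef_pos: [0.4417, 0.0854, 0.06]
tcp_rot: [0.999, -0.048, -0.001, -0.0]
contact_force: [-0.1, 0.4, -5.2]
opening: 0.282
finger_force: 80.6
```

```bash
python3 -c "
from h import *
to([.445,.0845,.035])
snap('top','t2',(170,90,270,210),4.9);snap('scene','s2',(230,200,380,370),3.5)
a=cv2.imread('pics/t2.png')[:595];b=cv2.imread('pics/s2.png')[:,:]
b=cv2.resize(b,None,fx=.58,fy=.58);M=np.zeros((600,800,3),np.uint8);M[:a.shape[0],:490]=a;b=b[:,:310];M[:b.shape[0],490:490+b.shape[1]]=b;cv2.imwrite('pics/c2.png',M)"
```

```text
t 5.03 p [0.4417 0.0854 0.06  ] yaw -5.51 z [-0.001  0.    -1.   ] F [-0.1  0.4 -5.2] open 0.282
tool shift [0.0034 0.0006 0.025 ]
```

View pics/c2.png

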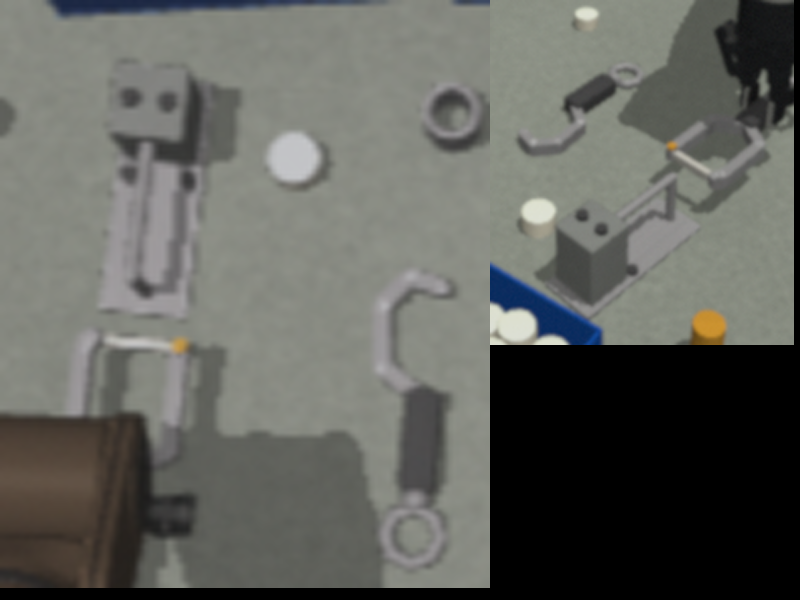

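Top crop: jaw ends at (88,333) and (180,345), so the mouth centre is at (134,339). The bar's bend is at about (141,282), 38 mm ahead and 3 mm to the hinge side, and both headings agree. I lower, shift 3 mm and push in.

Call:
drive_tool(moves=[[[0,0,0],[0,0.003,0.015],0.015],[[0,0,0],[0,0,0.013],0.015],[[0,0,0],[0.015,0,0],0.015],[[0,0,0],[0.01,0,0],0.015],[[0,0,0],[0,0,0],0.015]])

```text
time: 5.75
eef_pos: [0.469, 0.0797, 0.0332]
tcp_rot: [0.999, -0.048, 0.001, -0.0]
contact_force: [-0.4, 0.1, -4.9]
opening: 0.28
finger_force: 80.6
```

Call:
drive_tool(moves=[[[0,0,0],[0.01,0,0],0.015],[[0,0,0],[0.01,0,0],0.015],[[0,0,0],[0.01,0,0],0.015],[[0,0,0],[0,0,0],0.015]])

```text
time: 6.25
eef_pos: [0.4967, 0.0768, 0.032]
tcp_rot: [0.999, -0.048, -0.001, 0.0]
contact_force: [-2.8, -1.2, -6.9]
opening: 0.285
finger_force: 80.6
```

Call:
drive_tool(moves=[[[0,0,0],[0.01,0,0],0.015],[[0,0,0],[0.01,0,0],0.015],[[0,0,0],[0.01,0,0],0.015],[[0,0,0],[0,0,0],0.015]])

```text
time: 6.75
eef_pos: [0.5297, 0.0739, 0.0337]
tcp_rot: [0.999, -0.048, 0.003, -0.0]
contact_force: [0.2, 0.1, -5.1]
opening: 0.286
finger_force: 80.6
```

Call:
drive_tool(moves=[[[0,0,0],[0.008,0,0],0.015],[[0,0,0],[0.008,0,0],0.015],[[0,0,0],[0.005,0,0],0.015],[[0,0,0],[0,0,0],0.015]])

```text
time: 7.25
eef_pos: [0.548, 0.0721, 0.0325]
tcp_rot: [0.999, -0.048, 0.0, -0.0]
contact_force: [0.0, 0.4, -5.5]
opening: 0.283
finger_force: 80.7
```

```bash
python3 -c "
from h import *
st()
snap('top','t3',(180,90,240,190),5.8);snap('scene','s3',(240,240,350,350),4)
a=cv2.imread('pics/t3.png');b=cv2.imread('pics/s3.png')
M=np.zeros((600,800,3),np.uint8);M[:a.shape[0],:a.shape[1]]=a;M[:440,355:795]=b;cv2.imwrite('pics/c3.png',M)"
```

```text
t 7.25 p [0.548  0.0721 0.0325] yaw -5.52 z [ 0.001  0.    -1.   ] F [ 0.   0.4 -5.5] open 0.283
```

View pics/c3.png

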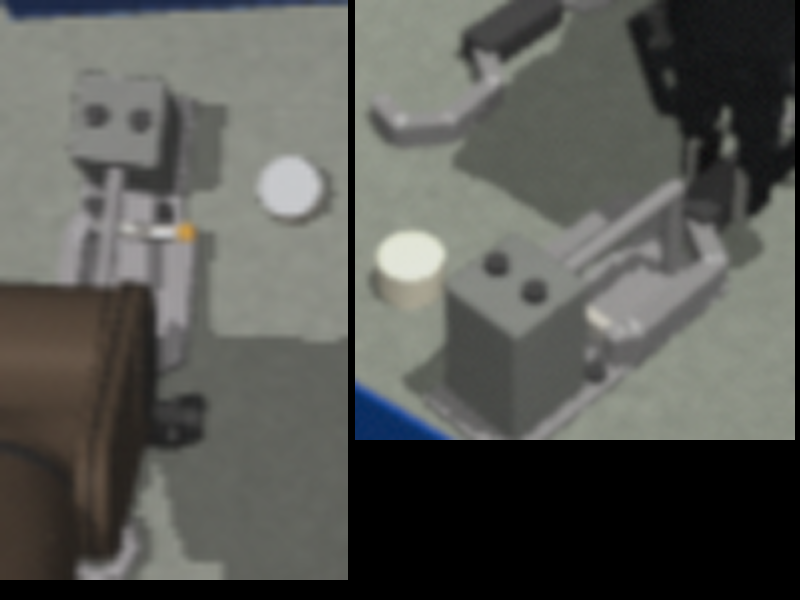

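Both views show the gate shut, running straight from (125,230) to (185,230) beyond the upright bar. The bar is inside the jaws and the force is zero. I lower it onto the plate.

Call:
drive_tool(moves=[[[0,0,0],[0,0,0.003],0.015],[[0,0,0],[0,0,0.002],0.015],[[0,0,0],[0,0,0],0.015]])

```text
time: 7.72
eef_pos: [0.547, 0.0722, 0.027]
tcp_rot: [0.999, -0.048, -0.0, -0.0]
contact_force: [-0.1, 0.1, -6.1]
opening: 0.279
finger_force: 80.7
```

Call:
drive_tool(moves=[[[0,0,0],[0,0,0.001],0.015],[[0,0,0],[0,0,0],0.015]])

```text
time: 7.98
eef_pos: [0.5475, 0.0721, 0.0265]
tcp_rot: [0.999, -0.048, 0.0, 0.0]
contact_force: [0.2, 0.3, -5.1]
opening: 0.283
finger_force: 80.7
```

Call:
drive_tool(moves=[[[0,0,0],[0,0,0.001],0.015],[[0,0,0],[0,0,0],0.015]])

```text
time: 8.22
eef_pos: [0.5475, 0.0722, 0.0262]
tcp_rot: [0.999, -0.048, -0.0, 0.0]
contact_force: [-3.9, 0.4, 3.2]
opening: 0.284
finger_force: 81.8
```

Call:
drive_tool(moves=[[[0,0,0],[0,0,0],0.03],[[0,0,0],[0,0,0],0.045],[[0,0,0],[0,0,0],0.06],[[0,0,0],[0,0,0],0.06],[[0,0,0],[0,0,0],0.06]], grip_force=20)

```text
time: 8.85
eef_pos: [0.5474, 0.0722, 0.0253]
tcp_rot: [0.999, -0.048, 0.0, -0.0]
contact_force: [-0.2, 0.5, -0.7]
opening: 0.701
finger_force: 0.0
```

Call:
drive_tool(moves=[[[0,0,0],[0,0,-0.01],0.06],[[0,0,0],[0,0,-0.03],0.06],[[0,0,0],[0,0,-0.05],0.06],[[0,0,0],[0,0,-0.05],0.06],[[0,0,0],[-0.03,0,-0.04],0.06]])

```text
time: 9.48
eef_pos: [0.5191, 0.0747, 0.2092]
tcp_rot: [0.999, -0.048, 0.002, 0.0]
contact_force: [0.2, -0.1, 0.8]
opening: 0.701
finger_force: 0.0
```

Call:
drive_tool(moves=[[[0,0,0],[0,0.05,0],0.06],[[0,0,0],[0,0.05,0],0.06],[[0,0,0],[0,0.05,0],0.06],[[0,0,0],[0,0.05,0],0.06],[[0,0,0],[0,0.05,0],0.06]])

```text
time: 10.1
eef_pos: [0.4932, -0.1754, 0.2063]
tcp_rot: [0.999, -0.048, 0.001, 0.0]
contact_force: [0.8, -0.1, 0.5]
opening: 0.71
finger_force: 0.0
```

```bash
python3 -c "
from h import *
st()
snap('top','t4',(180,90,240,190),5.8);snap('scene','s4',(240,240,350,350),4)
a=cv2.imread('pics/t4.png');b=cv2.imread('pics/s4.png')
M=np.zeros((600,800,3),np.uint8);M[:a.shape[0],:a.shape[1]]=a;M[:440,355:795]=b;cv2.imwrite('pics/c4.png',M)"
```

```text
t 10.1 p [ 0.4932 -0.1754  0.2063] yaw -5.51 z [ 0.001 -0.001 -1.   ] F [ 0.8 -0.1  0.5] open 0.71
```

View pics/c4.png

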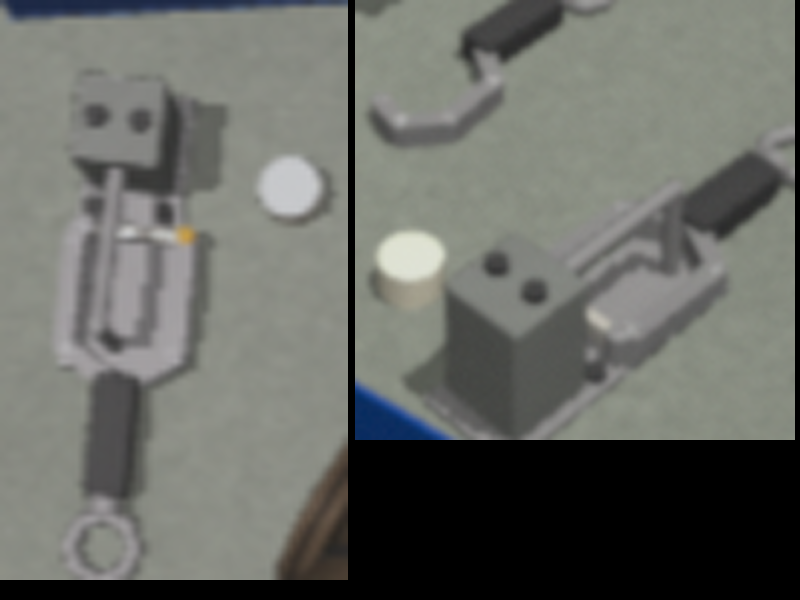

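The hook lies on the plate with the bar (foot at about (112,340)) inside it. The gate at (120–185,232) is shut behind the bar, and the robot is clear.

```bash
python3 -c "
from plant import ctrl
print(ctrl.sign_off())"
```

```text
the job is handed in; nothing more can be done
None
```

The grey snap hook is clipped onto the rectangular bar eye with its gate sprung shut behind the bar; it is set down and released, the robot is clear, and the job was handed in at about 10 s (limit 38 s).

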